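# Index the leaded-roundel turntable

### The arm

A 6-joint arm with a two-finger parallel gripper is mounted at the origin on the work surface. World frame = base frame: x ahead of the robot, y to its left, z up, the work surface at z = 0. Lengths are in mm, angles in rad, forces in N, time in s.
With the tool pointing down it reaches from about 350 to 775 mm from the base axis. Payload 7.3 kg.
Tool frame: the origin (TCP) lies midway between the tips of the shut fingers; the grasp point (between the pads) lies 19 mm behind it; x points along the fingers, z is the direction in which the jaws open and shut, and the axes are right-handed (so a half turn about x gives the same grasp; the last joint's range is limited). The gripper opens to 92 mm and grips with 3 to 60 N. Pads are 19 mm wide; open, the fingers measure 130 mm over their backs; the gripper's body (75 mm by 190 mm) begins 47 mm behind the grasp point.
Start: joints at [1.163, 0.342, 1.524, -0, 1.275, -0.146], TCP at [135.865, 507.135, 226.741] pointing down, gripper open.
Joint ranges: [-2.53, 2.53], [-0.77, 2.02], [0.04, 2.7], [-1, 4.14], [0.28, 2.66], [-3.11, 3.11]. Speed limits (rad/s): [2.57, 2.57, 3.14, 3.14, 3.14, 3.14].

### API

Orientations are given as [roll, pitch, yaw] about the fixed x, y, z axes, in that order (R = Rz(yaw) Ry(pitch) Rx(roll)).
In Python, from plant import monitor, optics, close_job gives the robot as it stands.
- The arm moves only by the tool send_rows, never from a script. Its argument "commands" is a list that holds one entry, the list of rows, each a list of 5 numbers: the shift along the tool's x, y, z in m, then the turn about the tool's x in degrees, then the finger opening in m, from 0 to 0.0918. A call has 1 to 10 rows; each row shifts and turns the pose as measured when the row begins, along the tool's axes as they then stand; what a row does not reach is not made up. A row lasts 1/12 s, in which the tool goes at most 41.7 mm and 7.16 degrees, less where a joint would pass 70% of its speed; a pose out of reach is approached as far as the arm can. A call with a gripper value outside its range is refused whole. The fingers move at their own pace and stop on an object; the grip force is fixed at half the most. Time passes only in rows, so rows that do not move let the fingers close. It gives the time, the measured TCP pose, the force and the opening at its end, in the units of the state.
- monitor.get_obs(): the state, without advancing time (a new reading comes with each control period).
- optics.capture(name): name is "scene" or "top" or "wrist"; returns a dict with "color" (480x640x3 uint8, blue, green, red), "camera_matrix" (3x3 intrinsics, pixels), "camera_from_world" (4x4, takes a point from world to camera coordinates); the wrist camera has in their place "T_tool_cam" (4x4, takes a point from camera to tool coordinates, whose origin is the TCP and whose axes are the tool frame's). Camera axes: x right, y down, z forward; pixel columns grow to the right and rows downward; lengths in mm; the calibration is good to about 2 mm. A picture is of the moment at which its call begins: read the wrist's pose just before it. There is no depth.
- close_job(): hands the job in, once; it reports no verdict.
The state is a dict: "time": time; "joint_positions": joint angles; "dq": joint speeds; "tau": joint torques, N m; "tool_pos": TCP position; "tcp_rot": TCP orientation; "contact_force": force on the tool from outside, world axes, zero at the start; "moment": the same for the moment, N m; "grip_width": finger opening in mm.
Only numpy, scipy, OpenCV 4.12 (cv2) and the standard library are available. Lean on these libraries where they do the work, as an engineer would, in place of code of your own. Each camera call takes 0.05 s, during which the arm holds its last target.

### The job

Lock the soldering turntable in its index position: draw the brass bolt fully back by its red knob, turn the round steel plate by its black upright grip until the red-marked keyway in its rim faces the bolt, then slide the bolt fully home into the keyway. Let go, and leave the other things on the bench where they are.

Things in the scene. Friction and masses are not known exactly. Their poses are not given: they have to be found in the camera images.
- turntable: Grey cast base, fixed to the bench: round foot 212 mm across, arm 76 mm wide, 14 mm high, out to 260 mm along its own -y axis. Origin on the bench under the plate's vertical axis, z up. The steel plate turns above the foot (24 to 38 mm high; a pad and leaded glass roundel, 120 mm across, fixed on it up to 48 mm). The brass bolt slides on the arm along the base's y axis, pointing at the plate's axis.
- plate (a joint): Turn of the plate, rad, -0.6 to 2.4: 0 = keyway exactly facing the bolt, positive = counter-clockwise from above. Starts at 0.9 to 2.1. Stays where left (friction 0.12 N m). Rim radius 102 mm within 0.6 rad either side of the keyway, cut back to 82 mm elsewhere; the bolt's nose starts in the cut-back part and bars the plate from 0 until drawn.
- bolt (a joint): Slide of the brass bolt, m: 0 = fully home in the keyway, 0.045 = fully drawn, away from the plate. Starts at 0.010 to 0.018. The nose clears the rim above 0.028. Stays where left (friction 2 N). The round nose draws the plate in if the keyway is off by less than about 0.05 rad; otherwise it stops on the rim.
- grip_top (a point): Centre of the top of the black upright grip on the plate: a round post 18 mm in diameter, 57 mm tall above the plate (38 to 95 mm above the bench), fixed to the plate 82 mm from its axis, straight opposite the keyway.
- keyway_mouth (a point): Middle of the keyway's mouth at the plate's rim, at the plate's top face (38 mm above the bench), 98 mm from the axis. The keyway is an open radial slot 18 mm wide and 24 mm deep, marked with red paint on both sides and at its inner end.
- bolt_knob_top (a point): Centre of the top of the red upright knob on the bolt: a round post 18 mm in diameter, 37 to 89 mm above the bench, 195 mm from the plate's axis when the bolt is home and 240 mm when fully drawn.
- bolt_tip (a point): Tip of the bolt's round brass nose (14 mm wide), 31 mm above the bench, 76 mm from the plate's axis when home. The bolt runs through a blue guide block on the arm: 43 mm wide, 116 to 156 mm from the axis, 47 mm high, red line along its top pointing at the axis.
- spool: Bystander: upright blue spool of solder, 60 mm across, 45 mm high, beside the bolt arm on its far side. Origin at the centre of its underside.
- jar: Bystander: amber flux jar with black cap, 52 mm across, 62 mm high, beside the plate, on the side away from the robot. Origin at the centre of its underside.
- thermos: Bystander: pale vacuum flask, 72 mm across, 215 mm high, upright. Origin at the centre of its underside.
- brush: Bystander: brush 190 mm long lying on the bench.
- hammer: Bystander: hammer 240 mm long lying on the bench.
- came: Bystander: straight stiff strip of lead came, 200 x 12 x 10 mm, lying on the bench.
- panes: Bystander: small stack of coloured glass pieces, about 100 x 75 x 15 mm, lying on the bench.

How it is judged:
By the outcome, as a careful person would: the job done as asked, in the order asked, and still so for the second after the job is handed in, with the robot touching nothing.
It also fails if it takes over 64 s, if anything falls off the work surface, if the arm or the gripper's body presses on something with over 40 N, if the wrist force passes 120 N, or if a joint passes its speed limit or range.

## Working session

There is one attempt and no reset: what is moved stays moved. The work goes in short steps, Python scripts to look and compute and a tool call to move; the robot and the scene stay as the last step left them, time stands still between calls to the robot, and variables do not carry over. Pictures are saved under pics/ and viewed, and the job is handed in when it is done.

Besides the shell and the picture viewer there is one more tool, called as name([rows], argument=value, ...), one row to a line, values as JSON. send_rows: Moves the arm, as the interface text tells. Its arguments: {"type":"object","properties":{"commands":{"type":"array","items":{"type":"array","items":{"type":"array","items":{"type":"number"}}}}},"required":["commands"]}

```bash
mkdir -p pics; ls; python3 - <<'E'
from plant import monitor, optics
import cv2
o=monitor.get_obs();print(o)
for n in("scene","top","wrist"):
    c=optics.capture(n);cv2.imwrite(f"pics/{n}0.png",c["color"])
    print(n,[ (k,c[k].round(3).tolist()) for k in c if k!="color"])
E
```

```text
pics
{'time': 0.0, 'joint_positions': array([ 1.16300860e+00,  3.42703490e-01,  1.52503645e+00, -8.19752874e-06,
        1.27540044e+00, -1.45989673e-01]), 'dq': array([-0.00075786,  0.00064866, -0.00138666, -0.00170575, -0.00077547,
        0.00064091]), 'tau': array([-2.71343903e-03, -4.31224930e+01, -2.44216508e+01,  7.15126027e-02,
        5.58308023e-02, -1.36696153e-04]), 'tool_pos': array([135.68760204, 506.73021642, 226.04816744]), 'tcp_rot': array([ 3.00066762,  1.56924858, -1.97351702]), 'contact_force': array([-0.05282442, -0.02471529,  0.12274941]), 'moment': array([ 0.03658926, -0.01221026, -0.03500221]), 'grip_width': 91.70966749049803}
scene [('camera_matrix', [[436.567, 0.0, 318.005], [0.0, 436.567, 234.191], [0.0, 0.0, 1.0]]), ('camera_from_world', [[0.319, 0.948, 0.014, -127.988], [0.543, -0.171, -0.822, -207.89], [-0.777, 0.27, -0.569, 1633.785], [0.0, 0.0, 0.0, 1.0]])]
top [('camera_matrix', [[571.176, 0.0, 314.382], [0.0, 571.176, 242.478], [0.0, 0.0, 1.0]]), ('camera_from_world', [[0.025, -1.0, -0.002, -64.4], [-0.986, -0.024, -0.166, 501.924], [0.165, 0.006, -0.986, 1310.952], [0.0, 0.0, 0.0, 1.0]])]
wrist [('camera_matrix', [[352.134, 0.0, 315.834], [0.0, 352.134, 242.545], [0.0, 0.0, 1.0]]), ('T_tool_cam', [[-0.001, -0.299, 0.954, -158.725], [-0.001, -0.954, -0.299, 80.099], [1.0, -0.001, 0.0, -0.426], [0.0, 0.0, 0.0, 1.0]])]
```

View pics/scene0.png

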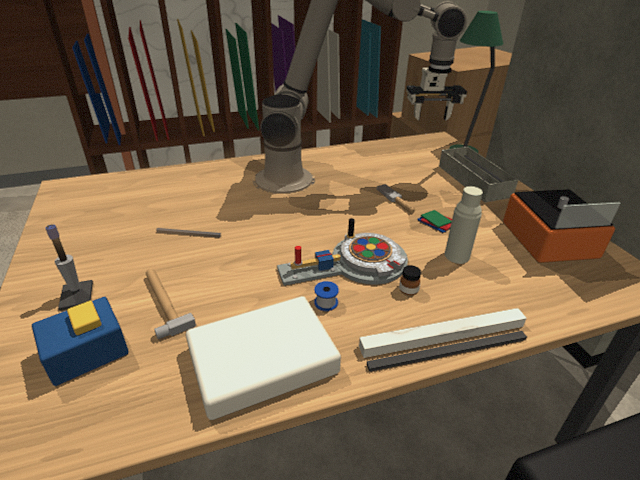

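View pics/top0.png

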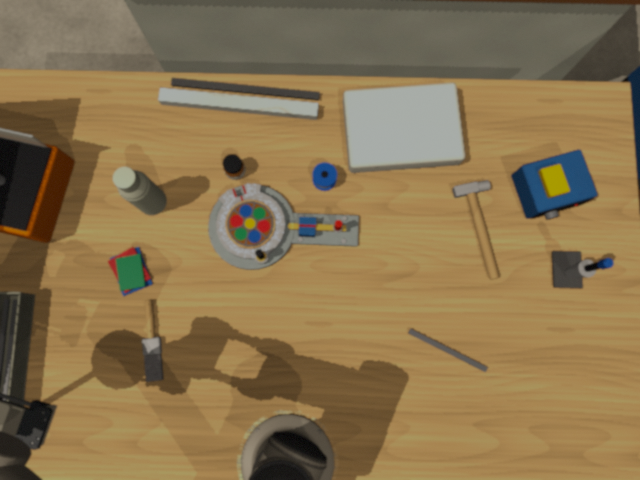

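View pics/wrist0.png

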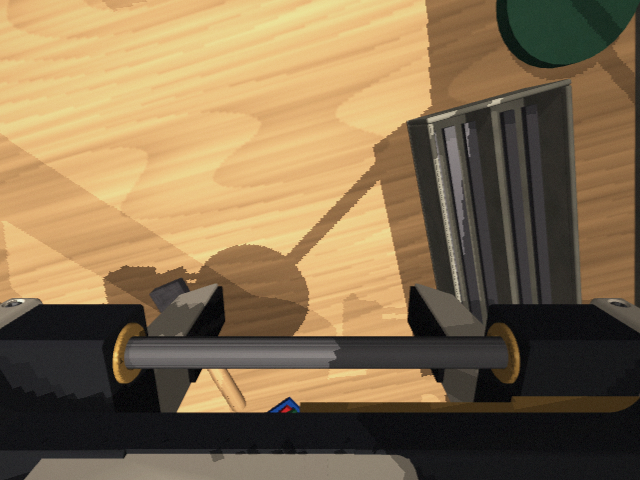

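The scene view has the turntable in the middle with the red knob near (298,252) and the black grip near (351,228). In the top view the plate centre is near (250,225), the red knob near (339,225), the grip near (261,255) and the keyway paint near (238,190). I'll zoom in and measure.

```bash
cat > h.py <<'E'
import numpy as np, cv2
from plant import monitor, optics
def ray(c,u,v):
    K=c["camera_matrix"];T=c["camera_from_world"]
    d=T[:3,:3].T@np.linalg.inv(K)@np.array([u,v,1.]);o=-T[:3,:3].T@T[:3,3];return o,d
def onz(c,u,v,z):
    o,d=ray(c,u,v);return o+d*(z-o[2])/d[2]
def tri(p):
    A=np.zeros((3,3));b=np.zeros(3)
    for c,u,v in p:
        o,d=ray(c,u,v);d=d/np.linalg.norm(d);M=np.eye(3)-np.outer(d,d);A+=M;b+=M@o
    return np.linalg.solve(A,b)
def proj(c,P):
    T=c["camera_from_world"];q=c["camera_matrix"]@(T[:3,:3]@P+T[:3,3]);return q[:2]/q[2]
def crop(c,x0,y0,x1,y1,f,name):
    cv2.imwrite(name,cv2.resize(c["color"][y0:y1,x0:x1],None,fx=f,fy=f,interpolation=cv2.INTER_CUBIC))
E
python3 - <<'E'
from h import *
t=optics.capture("top");s=optics.capture("scene")
crop(t,200,165,370,285,4.5,"pics/topz.png");crop(s,265,205,425,305,5,"pics/scz.png")
for n,c,(x0,y0,x1,y1) in(("top",t,(200,165,370,285)),("scene",s,(265,205,425,315))):
    hsv=cv2.cvtColor(c["color"],cv2.COLOR_BGR2HSV)
    for nm,m in(("red",(cv2.inRange(hsv,(0,150,70),(8,255,255))|cv2.inRange(hsv,(172,150,70),(180,255,255)))),("blk",cv2.inRange(hsv,(0,0,0),(180,255,38)))):
        k=np.zeros_like(m);k[y0:y1,x0:x1]=m[y0:y1,x0:x1]
        N,_,st,ce=cv2.connectedComponentsWithStats(k)
        for i in range(1,N):
            if st[i,4]>8:print(n,nm,st[i],ce[i].round(1))
E
```

```text
top red [229 214  14  14 137] [235.5 220.6]
top red [257 219  14  14 138] [263.6 225.7]
top red [335 221   8   9  57] [338.  224.8]
top red [301 225  15   2  17] [308.4 225.2]
top blk [225 165  17   8 109] [232.8 168. ]
top blk [323 172   4   4  11] [324.2 173.8]
top blk [257 251   6   7  28] [259.7 254.1]
scene red [421 218   4   4  12] [422.9 219.4]
scene red [377 242  12   8  60] [382.2 245.5]
scene red [353 244  12   8  64] [358.5 247.7]
scene red [295 246   6  18 101] [297.6 254.1]
scene red [317 254  14   3  16] [323.3 254.8]
scene blk [348 219   6  17  81] [350.8 226.9]
scene blk [402 266  18  15 213] [410.9 272.9]
scene blk [324 287   6   4  18] [326.3 288.6]
```

View pics/topz.png

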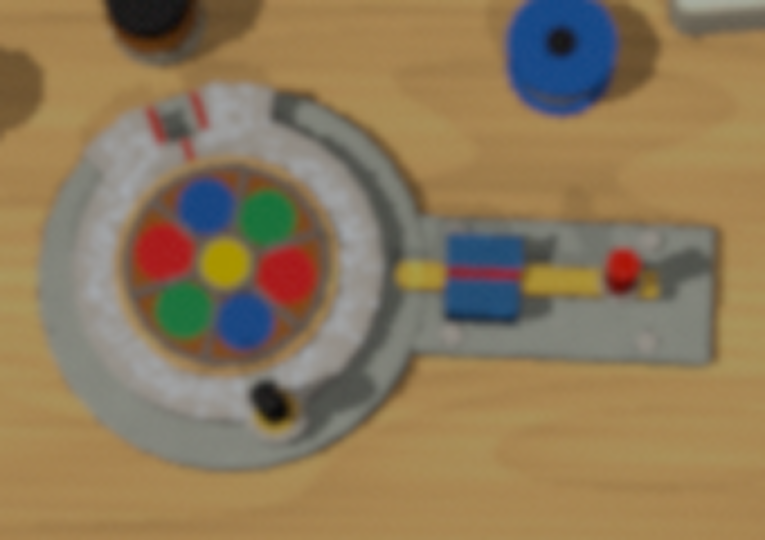

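View pics/scz.png

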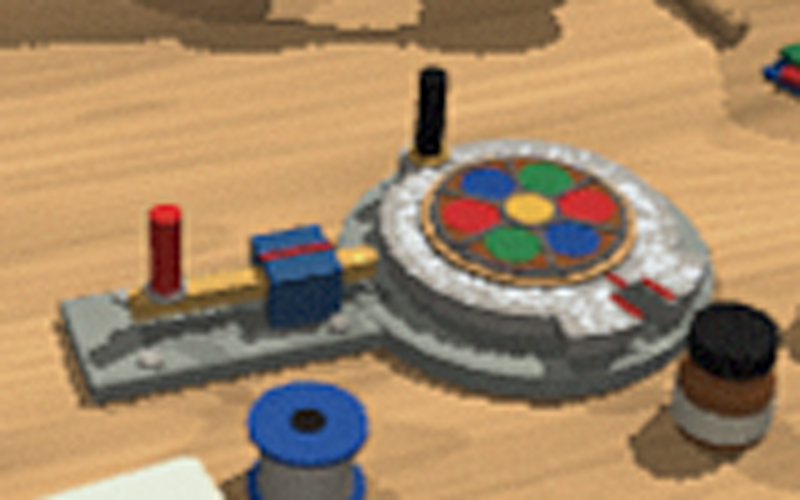

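The zooms show these features:
- **Top view:** hub yellow near (250,223.4), knob top near (339,223.3), grip top near (258.9,252.3), and keyway paint near (239,189), facing away from the robot.
- **Scene view:** knob top at about (298.2,247.6) and grip top at about (351.6,220).

```bash
python3 - <<'E'
from h import *
t=optics.capture("top");s=optics.capture("scene")
C=lambda x,y,f,x0,y0:(x0+(x+.5)/f-.5,y0+(y+.5)/f-.5)
T=lambda x,y:C(x,y,4.5,200,165); S=lambda x,y:C(x,y,5,265,205)
hub_t=onz(t,*T(225,263),48);hub_s=onz(s,*S(529,209),48)
k_t=onz(t,*T(627,260),89);k_s=onz(s,*S(166,213),89);
g_t=onz(t,*T(264,392),95);g_s=onz(s,*S(433,73),95)
l1t=onz(t,*T(450,271),47);l2t=onz(t,*T(521,274),47)
l1s=onz(s,*S(332,246),47);l2s=onz(s,*S(260,258),47)
kwt=onz(t,*T(174,104),38)
hub=(hub_t+hub_s)/2
for n in"hub_t hub_s k_t k_s g_t g_s l1t l2t l1s l2s kwt".split():print(n,eval(n).round(1))
for k,g,h in((k_t,g_t,hub_t),(k_s,g_s,hub_s),((k_t+k_s)/2,(g_t+g_s)/2,hub)):
    a=np.arctan2(*(k-h)[1::-1]);b=np.arctan2(*(g-h)[1::-1])
    print("knob r",np.hypot(*(k-h)[:2]),"bolt dir",a,"grip r",np.hypot(*(g-h)[:2]),"plate",(b-a+np.pi)%(2*np.pi), "b",b)
print("line dirs",np.arctan2(*(l2t-l1t)[1::-1]),np.arctan2(*(l2s-l1s)[1::-1]))
print(np.arctan2(*(kwt-hub)[1::-1]))
R=__import__("scipy.spatial.transform",fromlist=["x"]).Rotation.from_euler("xyz",monitor.get_obs()["tcp_rot"]).as_matrix();print(R.round(3))
E
```

```text
hub_t [545.3 102.6  48. ]
hub_s [549.9 102.1  48. ]
k_t [ 543.6 -107.7   89. ]
k_s [ 546.5 -105.4   89. ]
g_t [470.1  74.3  95. ]
g_s [472.   73.8  95. ]
l1t [544.  -16.1  47. ]
l2t [543.3 -53.5  47. ]
l1s [547.4 -12.9  47. ]
l2s [545.8 -53.3  47. ]
kwt [633.5 134.9  38. ]
knob r 210.22877793122277 bolt dir -1.5787286916109546 grip r 80.33671338883751 plate 1.9386914733670748 b -2.781629871833673
knob r 207.50296746754137 bolt dir -1.5872553748215177 grip r 82.90420456518008 plate 1.9363679134551268 b -2.792480114956184
knob r 208.8639746015029 bolt dir -1.582964213612646 grip r 81.61925815270006 plate 1.9374165453951646 b -2.7871403218072746
line dirs -1.5895773073832622 -1.612612249352206
0.36238471273548545
[[-0.    -0.966  0.259]
 [-0.     0.259  0.966]
 [-1.     0.    -0.   ]]
```

```bash
python3 - <<'E'
from h import *
t=optics.capture("top");s=optics.capture("scene")
print("thermos base",onz(s,460,258,0), "top",onz(t,124,177,215),onz(s,472,190,215))
print("spool",onz(t,324.5,174,45),"jar",onz(t,233,162,62),onz(s,412,270,62))
E
```

```text
thermos base [619.93335978 354.65493805   0.        ] top [604.11692598 350.48122091 215.        ] [607.17216876 349.73002979 215.        ]
spool [670.76687921 -72.37712881  45.        ] jar [690.17524366 147.00284802  62.        ] [691.19045908 152.0031661   62.        ]
```

send_rows([
  [[0,0,0,-7.1,0.05],[0,0,0,-7.1,0.05],[0,0,0,0,0.05]],
])

```text
time: 0.7
tool_pos: [135.8, 507.1, 226.6]
tcp_rot: [2.703, 1.571, -2.014]
contact_force: [0.3, -0.1, -0.1]
grip_width: 76.1
```

send_rows([
  [[0,-0.0215,-0.032,0,0.05],[0,-0.0215,-0.032,0,0.05],[0,-0.0215,-0.032,0,0.05],[0,-0.0215,-0.032,0,0.05],[0,-0.0215,-0.032,0,0.05],[0,-0.0215,-0.032,0,0.05],[0,-0.0215,-0.032,0,0.05],[0,-0.0215,-0.032,0,0.05],[0,-0.0215,-0.032,0,0.05],[0,-0.0215,-0.032,0,0.05]],
])

```text
time: 1.53
tool_pos: [348.6, 175.7, 226.1]
tcp_rot: [-0.58, 1.564, 0.96]
contact_force: [0.1, 1.1, 0.3]
grip_width: 49.8
```

send_rows([
  [[0,-0.0215,-0.031,0,0.05],[0,-0.0215,-0.031,0,0.05],[0,-0.0215,-0.031,0,0.05],[0,-0.0215,-0.031,0,0.05],[0,-0.0215,-0.031,0,0.05],[0,-0.0215,-0.031,0,0.05],[0,-0.0215,-0.031,0,0.05],[0,-0.0215,-0.031,0,0.05],[0,0,0,0,0.05]],
])

```text
time: 2.28
tool_pos: [517.2, -101.6, 227.2]
tcp_rot: [-1.21, 1.559, 0.285]
contact_force: [-1.3, 0.6, 0.6]
grip_width: 49.8
```

```bash
cat >> h.py <<'E'
from scipy.spatial.transform import Rotation
def wcap():
    o=monitor.get_obs();c=optics.capture("wrist")
    R=Rotation.from_euler("xyz",o["tcp_rot"]).as_matrix();W=np.eye(4);W[:3,:3]=R;W[:3,3]=o["tool_pos"]
    c["camera_from_world"]=np.linalg.inv(W@c["T_tool_cam"]);c["o"]=o;c["R"]=R;return c
E
python3 - <<'E'
from h import *
c=wcap();print(c["o"]["tool_pos"].round(1),c["R"].round(3).tolist(),c["o"]["joint_positions"].round(2))
cv2.imwrite("pics/w1.png",c["color"])
print(proj(c,np.array([545,-106.5,89.])))
E
```

```text
[ 517.2 -101.6  227.2] [[0.012, -0.997, 0.076], [0.003, 0.076, 0.997], [-1.0, -0.011, 0.004]] [-0.34  0.34  1.53  0.01  1.27 -1.84]
[312.70012566 257.16289012]
```

View pics/w1.png

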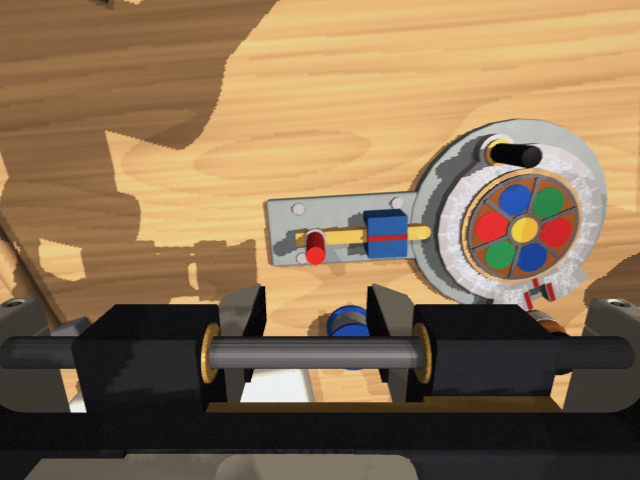

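The wrist view shows the knob top near (316,256), against a prediction of (313,257). The grip top is near (532,155), the hub near (525,230), and the keyway near (540,291). I'll refine the geometry from this view.

```bash
python3 - <<'E'
from h import *
c=wcap()
h=onz(c,525,230,48);k=onz(c,315.7,256,89);g=onz(c,532,155,95);l1=onz(c,369,239.5,47);l2=onz(c,405.5,236.5,47)
kw=onz(c,540,292,38)
for n in "h k g l1 l2 kw".split():print(n,eval(n).round(1))
a=np.arctan2(*(k-h)[1::-1]);b=np.arctan2(*(g-h)[1::-1]);print(a,(b-a+np.pi)%(2*np.pi),np.hypot(*(k-h)[:2]),np.hypot(*(g-h)[:2]),np.arctan2(*(l1-l2)[1::-1]))
E
```

```text
h [546.3 108.6  48. ]
k [ 542.2 -101.    89. ]
g [467.7  79.2  95. ]
l1 [544.2 -47.1  47. ]
l2 [544.  -10.4  47. ]
kw [621.9 138.4  38. ]
-1.5899545998264186 1.9471614540709743 209.6147334746691 83.90298897225217 -1.563649542000842
```

send_rows([
  [[0,-0.0265,-0.0025,-3.5,0.06],[0,0,0,0,0.06],[0,0,0,0,0.06]],
])

```text
time: 2.63
tool_pos: [538.7, -98.2, 226.6]
tcp_rot: [-0.449, 1.561, 1.107]
contact_force: [-0.8, 0.3, -0.7]
grip_width: 59.4
```

```bash
python3 - <<'E'
from h import *
c=wcap();print(c["o"]["tool_pos"].round(1),c["R"].round(3).tolist(),abs(c["o"]["dq"]).max())
cv2.imwrite("pics/w2.png",c["color"])
print(proj(c,np.array([545,-106.5,89.])))
E
```

```text
[538.7 -98.2 226.6] [[0.004, -1.0, 0.015], [0.009, 0.015, 1.0], [-1.0, -0.004, 0.009]] 0.02940658747187859
[305.78204466 235.30349487]
```

View pics/w2.png

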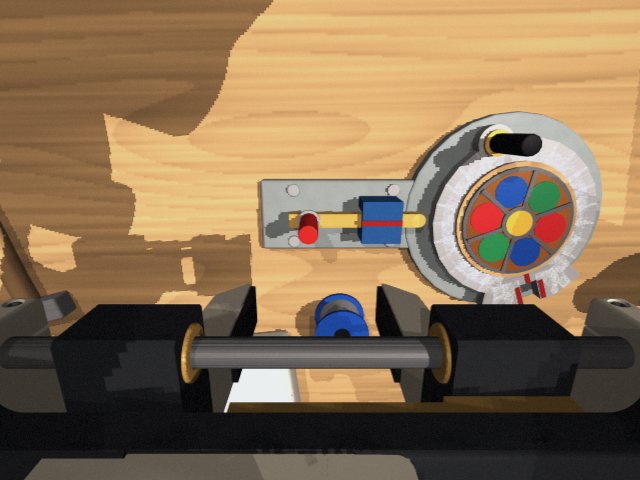

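The knob top is at (308,235), which matches the prediction of (306,235). The guide line is level in the picture, so the jaws lie along the bolt. Aligning and descending.

send_rows([
  [[0,-0.006,-0.009,0,0.05],[0.03,0,0,0,0.05],[0.03,0,0,0,0.05],[0,0,0,0,0.05],[0,0,0,0,0.05]],
])

```text
time: 3.1
tool_pos: [545.3, -105.3, 169.1]
tcp_rot: [-1.027, 1.558, 0.529]
contact_force: [1.3, 0.4, 0.4]
grip_width: 50.2
```

send_rows([
  [[0.03,0,0,0,0.05],[0.03,0,0,0,0.05],[0.03,0,0,0,0.05],[0.018,0,0,0,0.05],[0,0,0,0,0.05],[0,0,0,0,0.05]],
])

```text
time: 3.6
tool_pos: [553.0, -106.6, 69.3]
tcp_rot: [-1.522, 1.544, 0.033]
contact_force: [0.3, -0.8, 1.1]
grip_width: 50.2
```

```bash
python3 - <<'E'
from h import *
c=wcap();print(c["o"]["tool_pos"].round(1),c["R"].round(3).tolist())
cv2.imwrite("pics/w3.png",c["color"])
s=optics.capture("scene");crop(s,225,165,385,285,5,"pics/s3.png")
E
```

```text
[ 553.  -106.6   69.3] [[0.027, -1.0, 0.016], [0.001, 0.016, 1.0], [-1.0, -0.027, 0.001]]
```

View pics/s3.png

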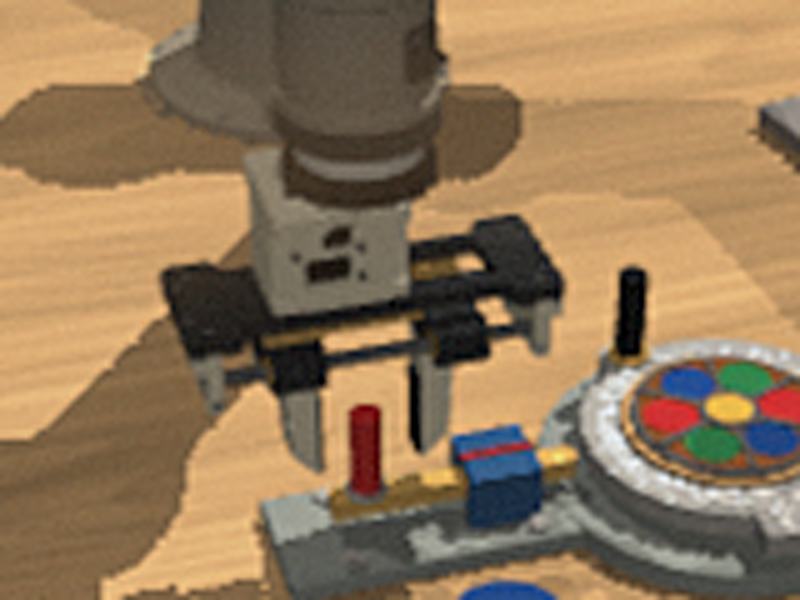

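View pics/w3.png

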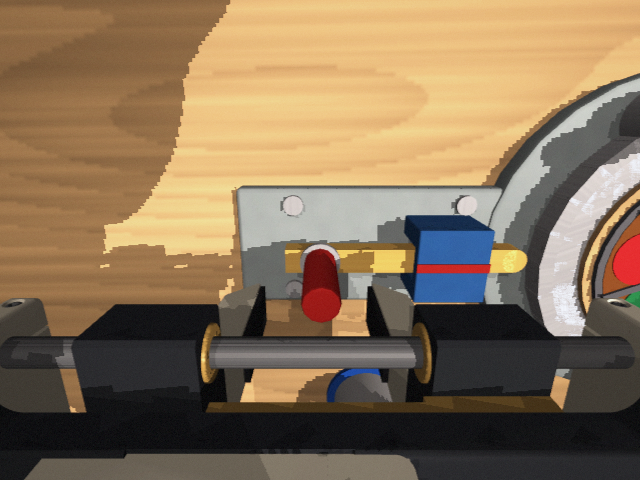

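The scene and wrist views show the open fingers straddling the red knob, with its top disc near (321,306) in the wrist view. The TCP is about 8 mm too far in x, so I'll correct that and go a little lower.

send_rows([
  [[0.006,0.008,0,0,0.05],[0.006,0,0,0,0.05],[0,0,0,0,0.05]],
])

```text
time: 3.95
tool_pos: [549.2, -107.8, 63.1]
tcp_rot: [-1.631, 1.533, -0.076]
contact_force: [-0.2, 0.6, 0.2]
grip_width: 49.9
```

```bash
python3 - <<'E'
from h import *
c=wcap();print(c["o"]["tool_pos"].round(1),c["R"].round(3).tolist())
crop(c,200,180,460,360,3,"pics/w4.png")
for x in(540,545,550):
  print(proj(c,np.array([x,-106,89.])),proj(c,np.array([x,-106,37.])))
E
```

```text
[ 549.2 -107.8   63.1] [[0.038, -0.999, 0.016], [-0.003, 0.016, 1.0], [-0.999, -0.038, -0.002]]
[321.2351469  311.95451711] [320.0458433  263.54292806]
[321.37233767 322.26639532] [320.15921134 271.71871139]
[321.50649183 332.35002853] [320.270684   279.75780561]
```

View pics/w4.png

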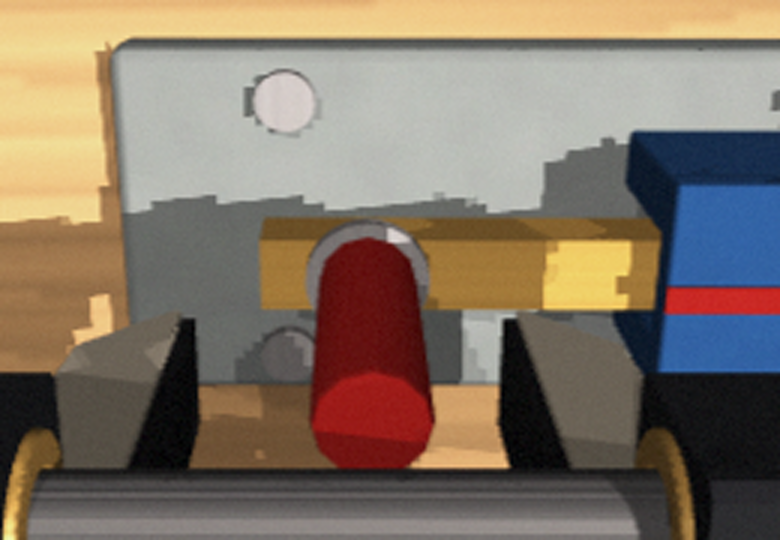

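send_rows([
  [[0.004,0.005,0,0,0.05],[0,0,0,0,0.0],[0,0,0,0,0.0],[0,0,0,0,0.0],[0,0,0,0,0.0],[0,0,0,0,0.0]],
])

```text
time: 4.5
tool_pos: [546.0, -108.0, 61.4]
tcp_rot: [-1.649, 1.528, -0.094]
contact_force: [0.8, 2.2, -0.3]
grip_width: 21.0
```

send_rows([
  [[0,0,0,0,0.0],[0,0,-0.006,0,0.0],[0,0,-0.006,0,0.0],[0,0,-0.006,0,0.0],[0,0,-0.006,0,0.0],[0,0,0,0,0.0]],
])

```text
time: 5.0
tool_pos: [545.6, -133.3, 61.4]
tcp_rot: [-1.614, 1.529, -0.059]
contact_force: [-0.1, 0.6, 0.0]
grip_width: 17.2
```

send_rows([
  [[0,0,-0.005,0,0.0],[0,0,-0.005,0,0.0],[0,0,-0.005,0,0.0]],
])

```text
time: 5.25
tool_pos: [545.4, -135.5, 61.1]
tcp_rot: [-1.073, 1.525, 0.477]
contact_force: [4.7, 25.8, 5.7]
grip_width: 17.1
```

The bolt hit its stop at 26 N, so it is fully drawn. I'll let go and rise.

send_rows([
  [[0,0,0.001,0,0.05],[0,0,0,0,0.05],[0,0,0,0,0.05],[0,0,0,0,0.05],[-0.03,0,0,0,0.05],[-0.03,0,0,0,0.05],[-0.03,0,0,0,0.05],[0,0,0,0,0.05]],
])

```text
time: 5.92
tool_pos: [540.4, -139.2, 152.1]
tcp_rot: [-1.032, 1.53, 0.517]
contact_force: [0.6, -0.5, 0.3]
grip_width: 50.1
```

```bash
python3 - <<'E'
from h import *
c=wcap();print(c["o"]["tool_pos"].round(1),c["R"].round(3).tolist())
cv2.imwrite("pics/w5.png",c["color"])
s=optics.capture("scene");crop(s,225,165,425,305,4,"pics/s5.png")
E
```

```text
[ 540.4 -139.2  152.1] [[0.035, -0.999, 0.021], [0.02, 0.022, 1.0], [-0.999, -0.035, 0.021]]
```

View pics/s5.png

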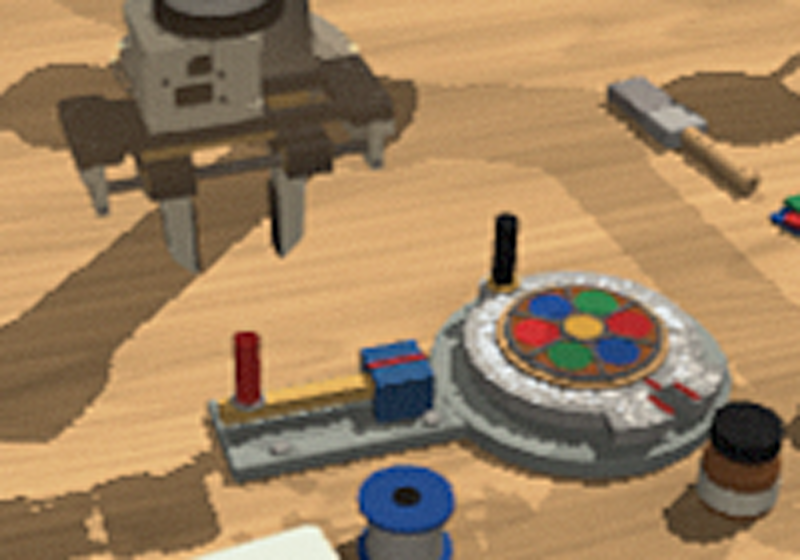

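View pics/w5.png

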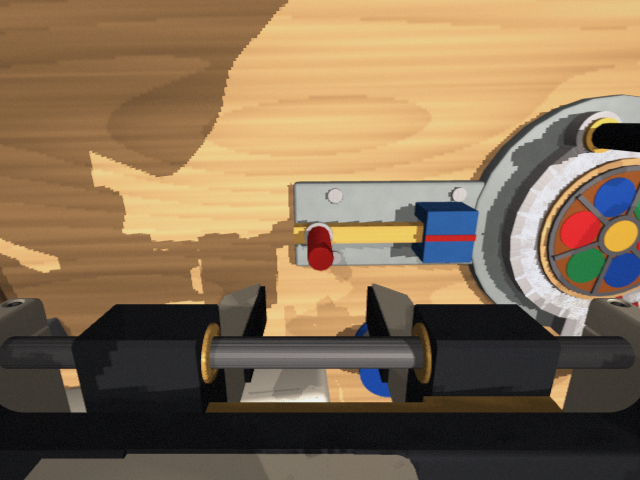

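The bolt is fully drawn. The knob sits at the outer end of the arm, at wrist (320,258), and the nose is inside the guide block. Next is the black grip.

send_rows([
  [[0,0.0125,0.036,0,0.055],[0,0.0125,0.036,0,0.055],[0,0.0125,0.036,0,0.055],[0,0.0125,0.036,0,0.055],[0,0.0125,0.036,0,0.055],[0,0.0125,0.036,0,0.055],[0,0,0,0,0.055],[0,0,0,0,0.055]],
])

```text
time: 6.68
tool_pos: [460.4, 83.8, 140.0]
tcp_rot: [-0.579, 1.545, 0.963]
contact_force: [0.2, -0.2, 0.4]
grip_width: 54.6
```

```bash
python3 - <<'E'
from h import *
c=wcap();print(c["o"]["tool_pos"].round(1),c["R"].round(3).tolist())
cv2.imwrite("pics/w6.png",c["color"])
print(proj(c,np.array([471,74,95.])))
E
```

```text
[460.4  83.8 140. ] [[0.015, -0.999, 0.029], [0.021, 0.029, 0.999], [-1.0, -0.014, 0.022]]
[300.19189994 283.02128914]
```

View pics/w6.png

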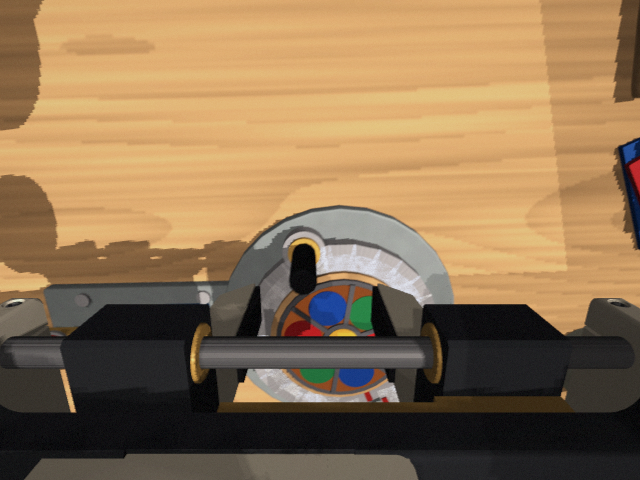

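The grip top is at (303,283), matching the prediction of (300,283). Aligning and descending.

send_rows([
  [[0,-0.009,-0.01,0,0.055],[0.02,0,0,0,0.055],[0.02,0,0,0,0.055],[0.02,0,0,0,0.055],[0.01,0,0,0,0.055],[0,0,0,0,0.055],[0,0,0,0,0.055]],
])

```text
time: 7.32
tool_pos: [477.2, 61.8, 64.7]
tcp_rot: [-0.672, 1.546, 0.858]
contact_force: [-0.9, 0.1, 0.2]
grip_width: 54.9
```

```bash
python3 - <<'E'
from h import *
c=wcap();print(c["o"]["tool_pos"].round(1),c["R"].round(3).tolist())
crop(c,200,180,460,360,3,"pics/w7.png")
for x in(466,471,476):
  print(proj(c,np.array([x,74.5,95.])))
E
```

```text
[477.2  61.8  64.7] [[0.016, -0.999, 0.041], [0.019, 0.042, 0.999], [-1.0, -0.015, 0.019]]
[348.96886809 310.0376629 ]
[349.12375573 320.84167443]
[349.27532139 331.41396495]
```

View pics/w7.png

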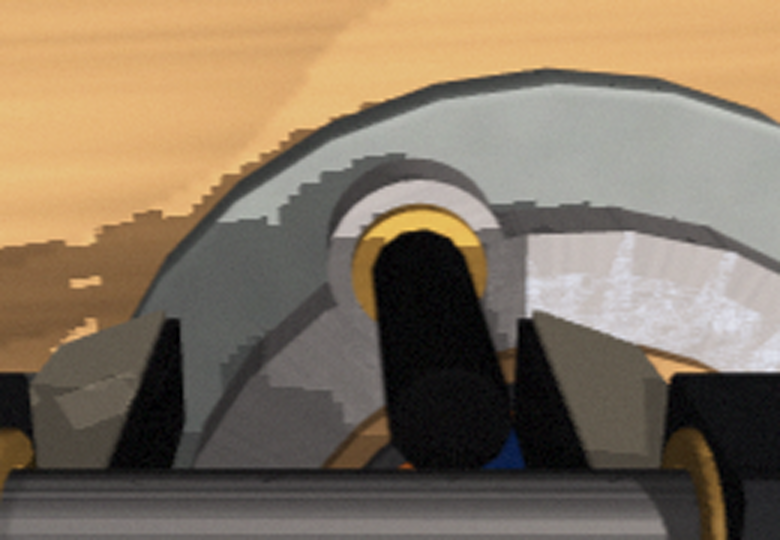

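send_rows([
  [[0.003,0.006,0.0125,0,0.055],[0,0,0,0,0.055],[0,0,0,0,0.055]],
])

```text
time: 7.62
tool_pos: [474.5, 72.0, 63.7]
tcp_rot: [-0.807, 1.544, 0.72]
contact_force: [0.5, -0.4, -0.6]
grip_width: 55.3
```

send_rows([
  [[0,0.003,0.003,0,0.055],[0,0,0,0,0.0],[0,0,0,0,0.0],[0,0,0,0,0.0],[0,0,0,0,0.0],[0,0,0,0,0.0],[0,0,0,0,0.0]],
])

```text
time: 8.2
tool_pos: [473.8, 74.0, 66.2]
tcp_rot: [-0.929, 1.539, 0.597]
contact_force: [0.5, 2.4, 0.2]
grip_width: 19.6
```

```bash
cat > nxt.py <<'E'
from h import *
import sys
# arc plan: given plate steps to waypoint along circle from measured pose
o=monitor.get_obs();R=Rotation.from_euler("xyz",o["tcp_rot"]).as_matrix()
H=np.array([547.3,102.3]);g=(o["tool_pos"]-19*R[:,0])[:2]
b=np.arctan2(*(g-H)[::-1]);th=(b-(-1.583)+np.pi)%(2*np.pi)
print("grasp",g.round(1),"r",np.hypot(*(g-H)).round(1),"plate",th.round(3),"z",o["tool_pos"][2].round(1),"F",o["contact_force"].round(1),"w",o["grip_width"].round(1))
n=int(sys.argv[1]);st=float(sys.argv[2]);p=g
for i in range(1,n+1):
    a=b-st*i;q=H+82*np.array([np.cos(a),np.sin(a)])
    d=R.T@np.array([*(q-p),0]);print(i,(d/1000).round(4));p=q
E
python3 nxt.py 10 0.1
```

```text
Traceback (most recent call last):
  File "nxt.py", line 7, in <module>
    print("grasp",g.round(1),"r",np.hypot(*(g-H)).round(1),"plate",th.round(3),"z",o["tool_pos"][2].round(1),"F",o["contact_force"].round(1),"w",o["grip_width"].round(1))
                                                                                                                                                 ^^^^^^^^^^^^^^^^^^^^^
AttributeError: 'float' object has no attribute 'round'
```

send_rows([
  [[0,0,0,0,0.0]],
])

```text
time: 8.28
tool_pos: [474.0, 74.1, 66.2]
tcp_rot: [-0.939, 1.539, 0.587]
contact_force: [0.5, 1.4, -0.1]
grip_width: 17.3
```

```bash
sed -i 's/o\["grip_width"\].round(1)/o["grip_width"]/' nxt.py; python3 nxt.py 10 0.1
```

```text
grasp [473.5  73.7] r 79.1 plate 1.953 z 66.2 F [ 0.5  1.4 -0.1] w 17.337094229244887
1 [-0.      0.0056  0.0065]
2 [0.0001 0.0021 0.0079]
3 [0.0001 0.0013 0.0081]
4 [0.0001 0.0005 0.0082]
5 [ 0.0002 -0.0003  0.0082]
6 [ 0.0002 -0.0011  0.0081]
7 [ 0.0002 -0.0019  0.008 ]
8 [ 0.0002 -0.0027  0.0077]
9 [ 0.0002 -0.0035  0.0074]
10 [ 0.0002 -0.0042  0.007 ]
```

send_rows([
  [[0,0.0025,0.0078,0,0.0],[0,0.0021,0.0079,0,0.0],[0,0.0013,0.0081,0,0.0],[0,0.0005,0.0082,0,0.0]],
])

```text
time: 8.62
tool_pos: [466.9, 101.9, 66.0]
tcp_rot: [-1.083, 1.548, 0.441]
contact_force: [2.6, -5.9, -2.3]
grip_width: 17.2
```

```bash
python3 nxt.py 8 0.1
```

```text
grasp [466.5 101.7] r 80.8 plate 1.59 z 66.0 F [ 2.6 -5.9 -2.3] w 17.204841096398606
1 [0.0001 0.0012 0.0081]
2 [ 0.0001 -0.0008  0.0082]
3 [ 0.0001 -0.0016  0.008 ]
4 [ 0.0001 -0.0024  0.0078]
5 [ 0.0001 -0.0032  0.0076]
6 [ 0.0002 -0.0039  0.0072]
7 [ 0.0002 -0.0046  0.0068]
8 [ 0.0002 -0.0053  0.0063]
```

send_rows([
  [[0,0,0.0081,0,0.0],[0,-0.0008,0.0082,0,0.0],[0,-0.0016,0.008,0,0.0],[0,-0.0024,0.0078,0,0.0],[0,-0.0032,0.0076,0,0.0],[0,-0.0039,0.0072,0,0.0]],
])

```text
time: 9.12
tool_pos: [479.2, 143.9, 65.7]
tcp_rot: [-1.583, 1.556, -0.061]
contact_force: [-5.2, -5.1, 2.7]
grip_width: 17.1
```

```bash
python3 nxt.py 8 0.1
```

```text
grasp [478.9 143.9] r 80.1 plate 1.037 z 65.7 F [-5.2 -5.1  2.7] w 17.14620932929636
1 [ 0.     -0.0026  0.0079]
2 [ 0.0001 -0.0049  0.0065]
3 [ 0.0001 -0.0056  0.006 ]
4 [ 0.0001 -0.0061  0.0054]
5 [ 0.0001 -0.0067  0.0048]
6 [ 0.0001 -0.0071  0.0041]
7 [ 0.0001 -0.0075  0.0034]
8 [ 0.0001 -0.0078  0.0026]
```

send_rows([
  [[0,-0.0042,0.0074,0,0.0],[0,-0.0049,0.0067,0,0.0],[0,-0.0056,0.006,0,0.0],[0,-0.0061,0.0054,0,0.0],[0,-0.0067,0.0048,0,0.0],[0,-0.0071,0.0041,0,0.0]],
])

```text
time: 9.62
tool_pos: [508.6, 173.5, 65.2]
tcp_rot: [2.866, 1.56, -1.899]
contact_force: [-7.1, -3.8, 6.6]
grip_width: 17.4
```

```bash
python3 nxt.py 6 0.1
```

```text
grasp [508.7 173.7] r 81.2 plate 0.508 z 65.2 F [-7.1 -3.8  6.6] w 17.39008076287289
1 [-0.0001 -0.0068  0.0046]
2 [-0.0001 -0.0076  0.0032]
3 [-0.     -0.0078  0.0024]
4 [-0.     -0.008   0.0016]
5 [-0.     -0.0082  0.0008]
6 [-0.     -0.0082 -0.    ]
```

send_rows([
  [[0,-0.0072,0.0038,0,0.0],[0,-0.0076,0.0032,0,0.0],[0,-0.0078,0.0024,0,0.0],[0,-0.008,0.0016,0,0.0],[0,-0.005,0.0003,0,0.0],[0,0,0,0,0.0]],
])

```text
time: 10.12
tool_pos: [538.5, 184.3, 65.1]
tcp_rot: [2.084, 1.547, -2.685]
contact_force: [0.4, -4.2, 1.1]
grip_width: 17.3
```

```bash
python3 nxt.py 2 0.03; python3 - <<'E'
from h import *
t=optics.capture("top");crop(t,200,165,370,285,4.5,"pics/t8.png")
c=wcap();cv2.imwrite("pics/w8.png",c["color"])
s=optics.capture("scene");crop(s,225,165,425,305,4,"pics/s8.png")
E
```

```text
grasp [538.9 184.5] r 82.6 plate 0.114 z 65.1 F [ 0.4 -4.2  1.1] w 17.3218772502851
1 [-0.     -0.0025 -0.0002]
2 [-0.0001 -0.0024  0.0003]
```

View pics/t8.png

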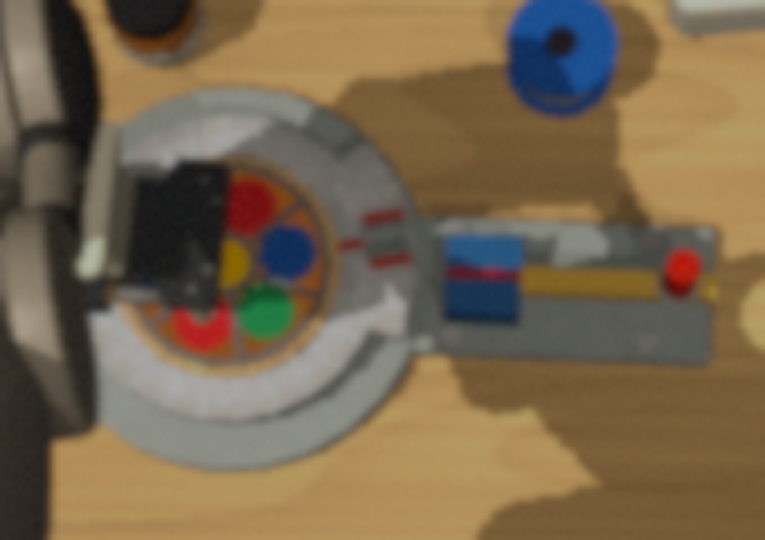

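View pics/s8.png

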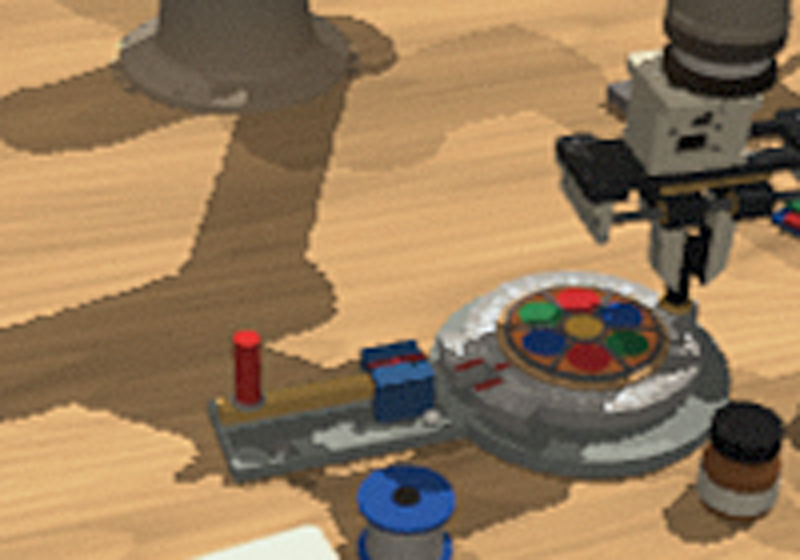

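View pics/w8.png

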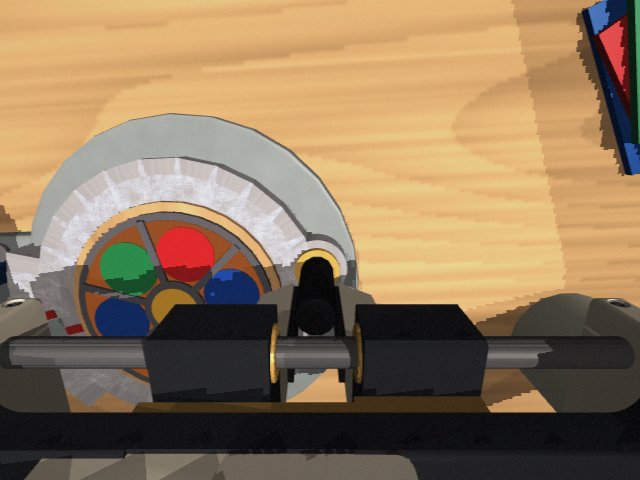

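The keyway is nearly round: the paint is near (386,239) in the top crop, with the guide line near (485,272). The plate still needs more clockwise turn, which I'll measure now.

```bash
cat > kw.py <<'E'
from h import *
t=optics.capture("top");s=optics.capture("scene")
H=np.array([547.4,102.4])
for n,c,(x0,y0,x1,y1) in(("top",t,(270,205,298,235)),("scene",s,(330,245,358,268))):
    hsv=cv2.cvtColor(c["color"],cv2.COLOR_BGR2HSV)
    m=cv2.inRange(hsv,(0,90,50),(8,255,255))|cv2.inRange(hsv,(170,90,50),(180,255,255))
    k=np.zeros_like(m);k[y0:y1,x0:x1]=m[y0:y1,x0:x1]
    N,_,st,ce=cv2.connectedComponentsWithStats(k)
    for i in range(1,N):
        if st[i,4]>3:
            p=onz(c,*ce[i],38)[:2];a=np.arctan2(*(p-H)[::-1]);print(n,st[i].tolist(),ce[i].round(1),p.round(1),"r",np.hypot(*(p-H)).round(1),"ang-bolt",(a+1.583).round(3))
E
python3 kw.py
```

```text
top [281, 211, 8, 4, 21] [284.7 212.5] [575.   20.9] r 86.0 ang-bolt 0.339
top [276, 218, 5, 3, 11] [277.5 218.8] [559.2  37.4] r 66.0 ang-bolt 0.192
top [283, 221, 8, 3, 19] [286.7 222.2] [551.6  15.2] r 87.3 ang-bolt 0.06
scene [355, 248, 2, 4, 4] [355.2 249.5] [538.2  62.3] r 41.1 ang-bolt -0.212
scene [339, 255, 7, 3, 12] [341.6 255.9] [554.   15.6] r 87.0 ang-bolt 0.088
scene [349, 255, 3, 3, 6] [350.  256.2] [562.  37.] r 67.0 ang-bolt 0.232
scene [344, 259, 7, 4, 13] [346.8 260.6] [577.5  21.4] r 86.4 ang-bolt 0.368
```

The plate is still about 0.21 rad off, while the kinematics gave 0.11, so the post slid along the pads. I'll re-centre and grip again.

send_rows([
  [[0,0,0,0,0.045],[0,0,0,0,0.045],[0,0,0,0,0.045],[0,0.008,0,0,0.045],[0,0,0,0,0.045]],
])

```text
time: 10.78
tool_pos: [528.2, 184.3, 64.4]
tcp_rot: [2.079, 1.545, -2.69]
contact_force: [0.7, -0.6, -1.1]
grip_width: 43.8
```

```bash
python3 kw.py; python3 - <<'E'
from h import *
c=wcap();print(c["o"]["tool_pos"].round(1),c["R"].round(3).tolist())
crop(c,200,180,460,360,3,"pics/w9.png")
for th in(0.25,.2,.15):
  a=-1.583+np.pi+th;print(th,(proj(c,np.array([547.4+82*np.cos(a),102.4+82*np.sin(a),95.]))-[200,180])*3)
E
```

```text
top [281, 211, 9, 4, 23] [284.7 212.5] [575.1  20.8] r 86.1 ang-bolt 0.34
top [276, 218, 5, 3, 12] [277.8 218.8] [559.4  36.9] r 66.5 ang-bolt 0.193
top [283, 221, 8, 3, 19] [286.7 222.2] [551.6  15.2] r 87.3 ang-bolt 0.06
scene [355, 247, 2, 5, 6] [355.3 248.7] [534.7  64.1] r 40.4 ang-bolt -0.307
scene [339, 255, 7, 3, 11] [341.6 255.8] [553.7  15.9] r 86.7 ang-bolt 0.084
scene [349, 255, 4, 3, 6] [350.3 256. ] [561.6  38.2] r 65.8 ang-bolt 0.229
scene [344, 259, 7, 4, 12] [346.7 260.6] [577.3  21.2] r 86.5 ang-bolt 0.365
[529.6 184.4  64.8] [[-0.021, -0.998, 0.056], [-0.011, 0.056, 0.998], [-1.0, 0.02, -0.012]]
0.25 [332.4871364  449.49538026]
0.2 [340.44632099 474.81685223]
0.15 [346.8715812  500.06741069]
```

View pics/w9.png

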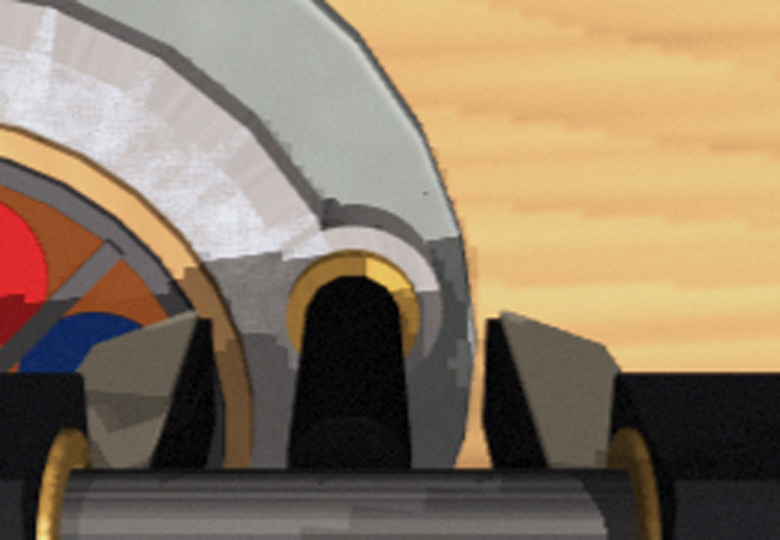

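send_rows([
  [[0,0,0,0,0.0],[0,0,0,0,0.0],[0,0,0,0,0.0],[0,0,0,0,0.0],[0,0,0,0,0.0],[0,0,0,0,0.0],[0,-0.006,0.0012,0,0.0],[0,-0.006,0.0005,0,0.0],[0,-0.006,0.0002,0,0.0],[0,0,0,0,0.0]],
])

```text
time: 11.77
tool_pos: [545.1, 186.2, 64.9]
tcp_rot: [1.922, 1.54, -2.85]
contact_force: [-1.5, -2.1, 0.4]
grip_width: 17.3
```

```bash
python3 nxt.py 1 0.03; python3 kw.py
```

```text
grasp [545.7 186.4] r 84.1 plate 0.032 z 64.9 F [-1.5 -2.1  0.4] w 17.305275839235808
1 [-0.0001 -0.0026 -0.002 ]
top [282, 217, 9, 3, 22] [286.3 218.2] [561.2  16.6] r 86.9 ang-bolt 0.171
top [276, 223, 5, 2, 10] [278.  223.5] [547.8  35.9] r 66.5 ang-bolt 0.019
top [282, 227, 9, 3, 23] [286.3 228.1] [537.2  15.7] r 87.3 ang-bolt -0.105
scene [354, 246, 3, 6, 6] [354.7 248.5] [533.4  62.6] r 42.2 ang-bolt -0.325
scene [337, 252, 7, 3, 13] [340.1 252.8] [539.9  16.7] r 86.1 ang-bolt -0.075
scene [346, 253, 5, 2, 7] [348.4 253.7] [550.5  37.1] r 65.4 ang-bolt 0.059
scene [340, 257, 8, 3, 14] [343.3 257.9] [563.7  16.8] r 87.2 ang-bolt 0.201
```

About 0.045 rad remains by both views, so I'll nudge it another 3.7 mm.

send_rows([
  [[0,-0.0042,-0.0006,0,0.0],[0,0,0,0,0.0],[0,0,0,0,0.0]],
])

```text
time: 12.12
tool_pos: [547.9, 186.3, 64.9]
tcp_rot: [1.865, 1.539, -2.907]
contact_force: [-2.8, -0.4, 1.7]
grip_width: 17.6
```

```bash
python3 nxt.py 1 0.03; python3 kw.py
```

```text
grasp [548.5 186.5] r 84.2 plate 6.282 z 64.9 F [-2.8 -0.4  1.7] w 17.551856198299408
1 [-0.0001 -0.0026 -0.0021]
top [282, 218, 9, 3, 21] [285.9 219.3] [558.6  17.5] r 85.6 ang-bolt 0.143
top [276, 223, 5, 3, 12] [277.8 224.2] [546.   36.5] r 65.9 ang-bolt -0.009
top [282, 228, 9, 3, 21] [285.5 229.1] [534.7  17.5] r 85.8 ang-bolt -0.137
scene [337, 251, 7, 3, 12] [339.7 252.2] [537.   16.6] r 86.5 ang-bolt -0.108
scene [346, 253, 4, 2, 6] [347.5 253.5] [548.8  35. ] r 67.4 ang-bolt 0.033
scene [340, 256, 7, 3, 11] [343.  257.3] [560.8  17.1] r 86.3 ang-bolt 0.168
```

send_rows([
  [[0,-0.0015,-0.0005,0,0.0],[0,0,0,0,0.0],[0,0,0,0,0.045],[0,0,0,0,0.045],[0,0,0,0,0.045],[0,0,0,0,0.045],[-0.03,0,0,0,0.045],[-0.03,0,0,0,0.045],[-0.03,0,0,0,0.045]],
])

```text
time: 12.97
tool_pos: [548.4, 185.0, 149.7]
tcp_rot: [1.888, 1.524, -2.882]
contact_force: [-0.2, -0.1, -0.3]
grip_width: 45.1
```

```bash
python3 kw.py; python3 nxt.py 1 0.1|head -1
```

```text
top [282, 219, 9, 2, 18] [286.  219.5] [558.   17.2] r 85.9 ang-bolt 0.136
top [276, 223, 5, 3, 11] [277.8 224.4] [545.7  36.3] r 66.1 ang-bolt -0.013
top [282, 228, 9, 3, 19] [285.9 229.3] [534.2  16.5] r 86.9 ang-bolt -0.141
scene [336, 251, 8, 3, 14] [339.7 252.1] [536.3  17. ] r 86.2 ang-bolt -0.117
scene [345, 253, 6, 2, 8] [347.2 253.4] [548.1  34.6] r 67.9 ang-bolt 0.022
scene [339, 256, 8, 3, 16] [342.8 257.1] [559.7  16.8] r 86.5 ang-bolt 0.155
grasp [552.8 185.9] r 83.8 plate 6.23 z 154.5 F [0.2 0.5 0.6] w 44.98768310109103
```

The keyway is now within about 0.01 rad of the bolt line by both views. Next I return to the knob.

```bash
cat > go.py <<'E'
from h import *
import sys
o=monitor.get_obs();R=Rotation.from_euler("xyz",o["tcp_rot"]).as_matrix()
print(o["tool_pos"].round(1),R.round(3).tolist());print("tool delta",(R.T@(np.array(list(map(float,sys.argv[1:4])))-o["tool_pos"])).round(1))
E
python3 go.py 544.5 -137 150
```

```text
[552.1 185.7 154.5] [[-0.034, -0.998, 0.058], [-0.01, 0.058, 0.998], [-0.999, 0.033, -0.012]]
tool delta [   7.9  -11.3 -322.6]
```

send_rows([
  [[0.001,-0.001,-0.035,0,0.05],[0.001,-0.001,-0.035,0,0.05],[0.001,-0.001,-0.035,0,0.05],[0.001,-0.001,-0.035,0,0.05],[0.001,-0.001,-0.035,0,0.05],[0.001,-0.001,-0.035,0,0.05],[0.001,-0.001,-0.035,0,0.05],[0.001,-0.001,-0.035,0,0.05],[0,0,0,3.0,0.05],[0,0,0,0,0.05]],
])

```text
time: 13.9
tool_pos: [543.9, -106.2, 145.8]
tcp_rot: [2.021, 1.539, -2.796]
contact_force: [-0.2, 1.0, -1.1]
grip_width: 50.1
```

```bash
python3 go.py 544.5 -137 140
```

```text
[ 543.9 -106.2  145.8] [[-0.03, -0.994, 0.105], [-0.011, 0.105, 0.994], [-1.0, 0.028, -0.014]]
tool delta [  6.1  -4.  -30.5]
```

send_rows([
  [[0,-0.004,-0.031,-5.2,0.05],[0,0,0,0,0.05],[0,0,0,0,0.05]],
])

```text
time: 14.15
tool_pos: [544.1, -138.2, 144.4]
tcp_rot: [1.889, 1.538, -2.83]
contact_force: [-0.4, 0.2, 0.3]
grip_width: 49.7
```

```bash
python3 go.py 544.5 -137 63; python3 - <<'E'
from h import *
c=wcap();crop(c,200,180,460,360,3,"pics/w10.png")
for y in(-132,-137):print((proj(c,np.array([544,y,89.]))-[200,180])*3)
s=optics.capture("scene");t=optics.capture("top")
crop(s,265,205,425,305,5,"pics/s10.png")
crop(t,200,165,370,285,4.5,"pics/t10.png")
E
```

```text
[ 544.1 -138.2  144.4] [[-0.031, -0.999, 0.007], [-0.01, 0.007, 1.0], [-0.999, 0.031, -0.01]]
tool delta [81.4 -2.9  2.1]
[381.95363468 252.89363306]
[358.8632791 252.9952072]
```

View pics/w10.png

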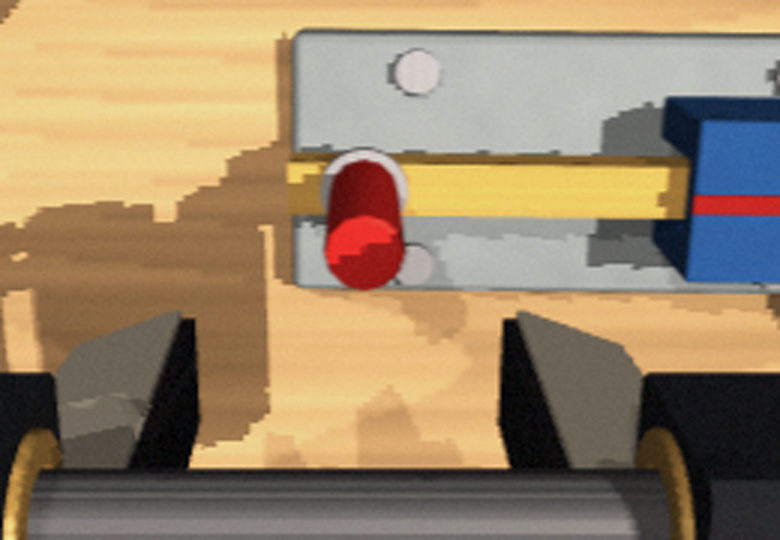

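View pics/t10.png

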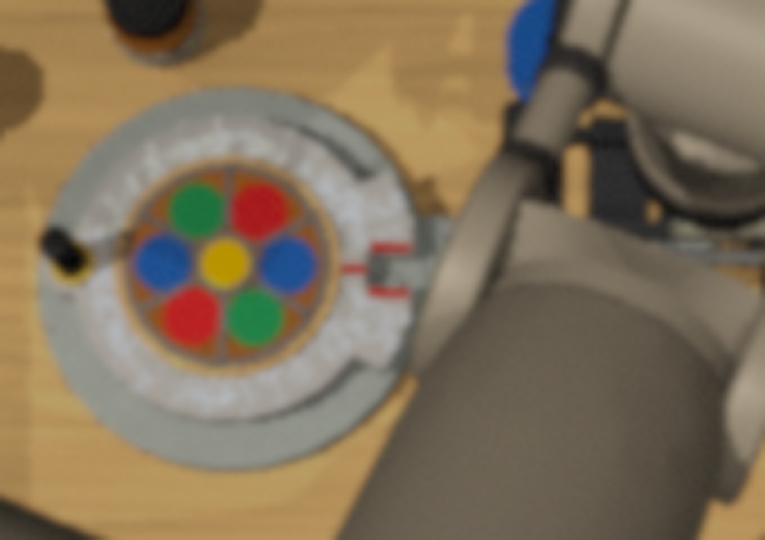

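View pics/s10.png

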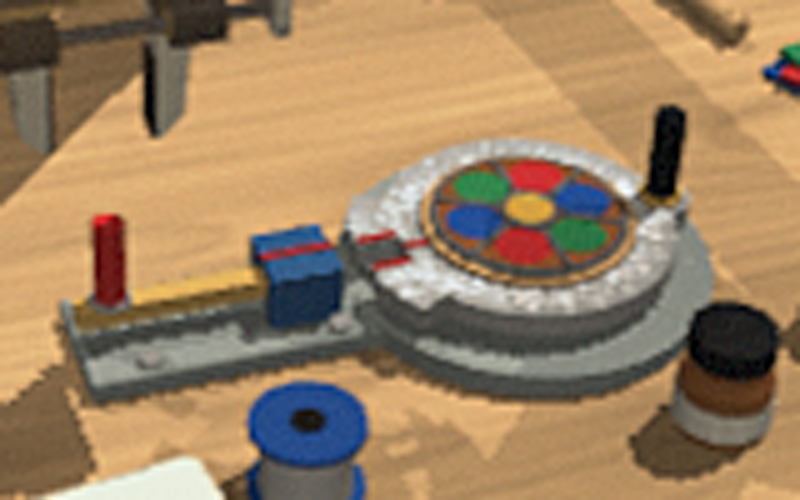

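The keyway lies in line with the guide's red line in both the top and scene views. The knob top is near (365,245) in the wrist crop, so y is about -136. Descending.

send_rows([
  [[0.02,0,0.003,0,0.05],[0.025,0,0,0,0.05],[0.02,0,0,0,0.05],[0.015,0,0,0,0.05],[0,0,0,0,0.05],[0,0,0,0,0.05]],
])

```text
time: 14.8
tool_pos: [543.9, -129.3, 63.8]
tcp_rot: [1.996, 1.542, -2.715]
contact_force: [-0.2, -0.4, -0.2]
grip_width: 50.0
```

```bash
python3 go.py 543.5 -136 62; python3 - <<'E'
from h import *
c=wcap();crop(c,200,180,460,360,3,"pics/w11.png")
for x in(540,545):print((proj(c,np.array([x,-136,89.]))-[200,180])*3)
E
```

```text
[ 543.9 -129.3   63.8] [[-0.026, -1.0, -0.001], [-0.012, -0.001, 1.0], [-1.0, 0.026, -0.012]]
tool delta [ 1.9  0.4 -6.6]
[303.54539049 414.51687564]
[303.93643035 445.98307706]
```

View pics/w11.png

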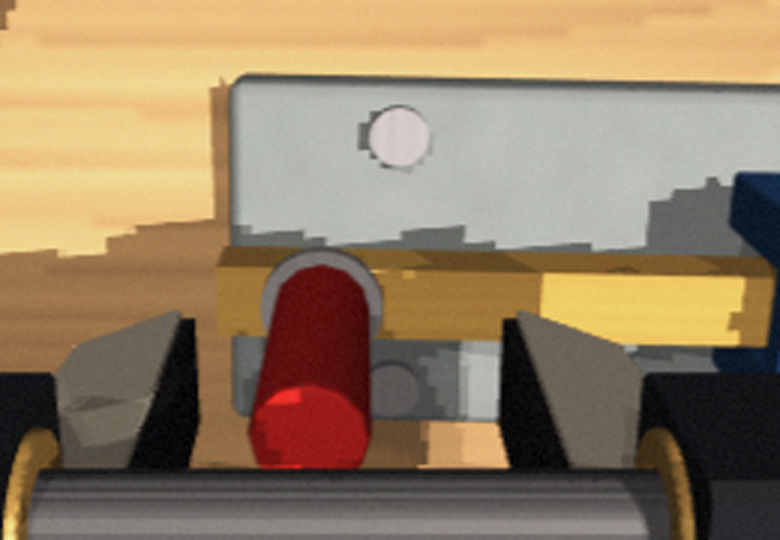

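The knob is between the fingers, with its top disc at (310,435). I'll centre on it, then close.

send_rows([
  [[0.001,0,-0.006,0,0.05],[0,0,0,0,0.0],[0,0,0,0,0.0],[0,0,0,0,0.0],[0,0,0,0,0.0],[0,0,0,0,0.0],[0,0,0,0,0.0],[0,0,0,0,0.0]],
])

```text
time: 15.52
tool_pos: [546.6, -135.5, 67.7]
tcp_rot: [2.199, 1.548, -2.512]
contact_force: [1.3, -2.4, -1.2]
grip_width: 17.2
```

send_rows([
  [[0,-0.0002,0.006,0,0.0],[0,-0.0002,0.006,0,0.0],[0,0,0.005,0,0.0],[0,0,0.004,0,0.0]],
])

```text
time: 15.85
tool_pos: [546.9, -115.0, 67.7]
tcp_rot: [2.294, 1.546, -2.418]
contact_force: [-0.2, -2.0, -0.2]
grip_width: 16.9
```

The nose is past the rim at only 2 N, so it is entering the keyway. Carrying on.

send_rows([
  [[0,0,0.005,0,0.0],[0,0,0.005,0,0.0],[0,0,0.005,0,0.0],[0,0,0.004,0,0.0]],
])

```text
time: 16.18
tool_pos: [547.3, -93.7, 67.7]
tcp_rot: [2.341, 1.547, -2.37]
contact_force: [0.7, -2.1, 0.2]
grip_width: 17.1
```

send_rows([
  [[0,0,0.004,0,0.0],[0,0,0.004,0,0.0]],
])

```text
time: 16.35
tool_pos: [547.5, -90.1, 67.9]
tcp_rot: [2.581, 1.539, -2.126]
contact_force: [-4.3, -35.2, -4.3]
grip_width: 17.3
```

The stop came at 35 N after 45 mm of travel, so the bolt is home. I'll ease off, let go and rise.

send_rows([
  [[0,0,-0.0005,0,0.0],[0,0,0,0,0.05],[0,0,0,0,0.05],[0,0,0,0,0.05],[0,0,0,0,0.05],[-0.03,0,0,0,0.05],[-0.03,0,0,0,0.05],[-0.03,0,0,0,0.05],[-0.03,0,0,0,0.05]],
])

```text
time: 17.1
tool_pos: [544.8, -83.3, 183.7]
tcp_rot: [2.074, 1.53, -2.633]
contact_force: [1.1, 0.5, -0.3]
grip_width: 50.0
```

send_rows([
  [[0,0.035,0,0,0.05],[0,0.035,0,0,0.05],[0,0.035,0,0,0.05],[-0.02,0,0,0,0.05],[0,0,0,0,0.05]],
])

```text
time: 17.52
tool_pos: [436.6, -80.5, 211.9]
tcp_rot: [2.189, 1.537, -2.515]
contact_force: [1.6, -0.8, 1.1]
grip_width: 50.2
```

```bash
python3 kw.py; python3 - <<'E'
from h import *
s=optics.capture("scene");t=optics.capture("top");c=wcap()
print(c["o"]["tool_pos"],c["o"]["contact_force"])
crop(s,265,205,425,305,5,"pics/s12.png")
crop(t,200,165,370,285,4.5,"pics/t12.png")
cv2.imwrite("pics/w12.png",c["color"]);cv2.imwrite("pics/sf.png",s["color"])
E
```

```text
top [276, 224, 6, 2, 12] [278.5 224.5] [545.4  34.7] r 67.8 ang-bolt -0.017
scene [336, 251, 8, 3, 13] [339.8 252. ] [536.   17.2] r 85.9 ang-bolt -0.121
scene [346, 253, 5, 2, 7] [347.6 253.3] [548.   35.5] r 66.9 ang-bolt 0.02
scene [340, 256, 7, 3, 11] [343.2 257.1] [560.2  17.9] r 85.5 ang-bolt 0.162
[437.227786   -80.57533449 208.86576434] [ 0.5119805  -0.92036112  0.59857987]
```

View pics/s12.png

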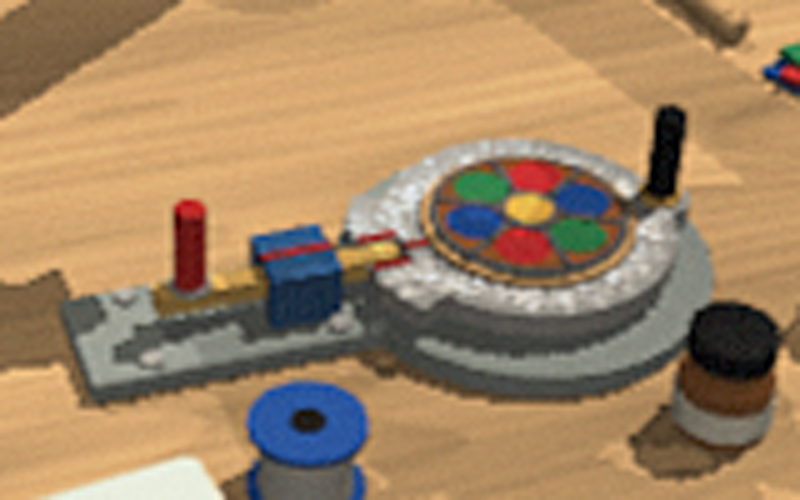

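View pics/w12.png

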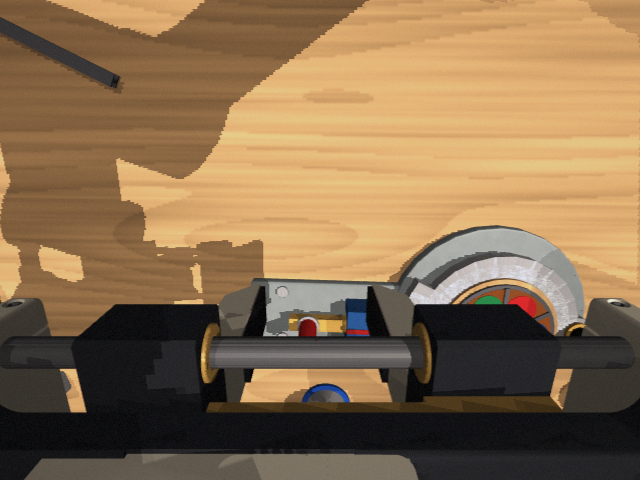

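View pics/sf.png

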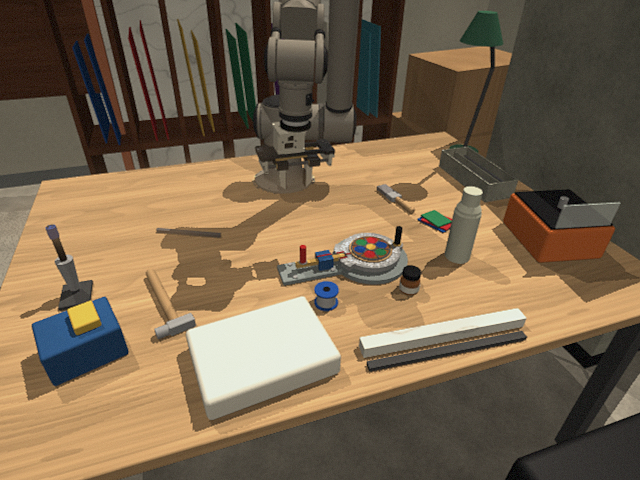

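View pics/t12.png

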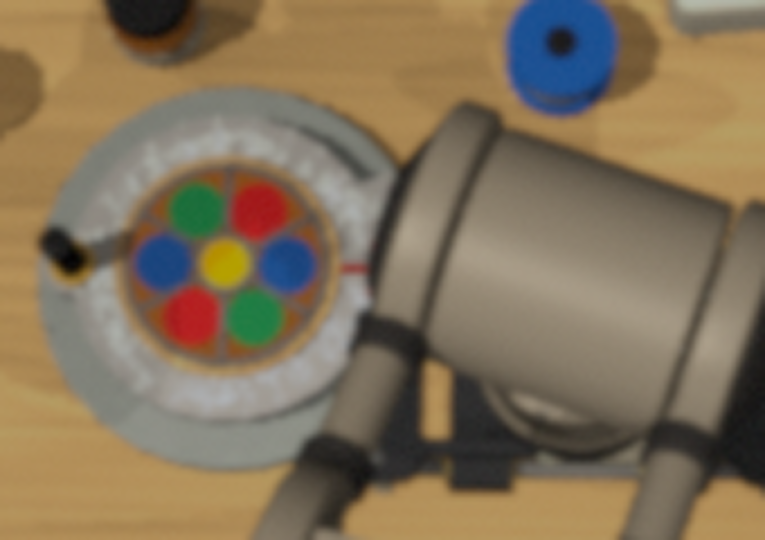

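In the scene crop the brass nose lies between the red marks and reaches the inner mark near (400,248). The knob top is at (190,208), and the bystanders look unmoved. As a last check I'll measure the knob radius and let the arm settle.

send_rows([
  [[0,0,0,0,0.05],[0,0,0,0,0.05]],
])

```text
time: 17.93
tool_pos: [438.5, -80.7, 208.0]
tcp_rot: [2.072, 1.534, -2.63]
contact_force: [-0.1, 0.1, 0.0]
grip_width: 49.5
```

```bash
python3 - <<'E'
from h import *
s=optics.capture("scene")
C=lambda x,y:(265+(x+.5)/5-.5,205+(y+.5)/5-.5)
k=onz(s,*C(190,207),89);h=onz(s,*C(529,209),48);n=onz(s,*C(402,247),34)
print(k,np.hypot(*(k-h)[:2]),np.hypot(*(n-h)[:2]),monitor.get_obs()["contact_force"],abs(monitor.get_obs()["dq"]).max())
E
```

```text
[545.18200942 -91.98738389  89.        ] 194.15895759637192 72.60735624164188 [-0.74885478  0.30362518 -0.74364808] 0.007068623780558237
```

The knob is at 194 mm from the axis, against 195 mm for home. Handing in.

```bash
python3 -c "
from plant import close_job
print(close_job())"
```

```text
the job is handed in; nothing more can be done
None
```

The turntable is locked in its index position, and I handed the job in at about 18 s of the 64 s allowed.

**What I did:** I drew the bolt back by its red knob until it hit its stop (26 N). I turned the plate about 1.94 rad by the black grip until the keyway faced the bolt. Then I slid the bolt home over 45 mm: about 2 N until the end stop, where it read 35 N. I let go and moved the arm clear.

**Last checks:**
- **Bolt:** the knob measured 194 mm from the plate's axis, against 195 mm when home. The nose lies between the red marks and reaches the inner one.
- **Tool:** it is free, with wrist force under 1.5 N and the arm at rest.
- **Bystanders:** they look unmoved by eye in the scene picture. I did not measure their positions again.

**What disagreed or went wrong:**
- Before I slid the bolt in, the top and scene cameras differed by about 0.02 rad on the keyway angle. Their mean was near zero, and the bolt went in freely.
- The grip slipped about 8 mm along the pads during the first turn, so I gripped it again and corrected.
- In the last top view the arm hid the bolt, so the final bolt check rests on the scene camera and the force at the stop.

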